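# Copper angle bracket out of the V die and into the slide-jaw fixture

### The arm

A 6-joint arm with a two-finger parallel gripper is mounted at the origin on the work surface. World frame = base frame: x ahead of the robot, y to its left, z up, the work surface at z = 0. Lengths are in mm, angles in rad, forces in N, time in s.
With the tool pointing down it reaches from about 300 to 775 mm from the base axis. Payload 14.6 kg.
Tool frame: the origin (TCP) lies at the very end of the fingers, on their centre line; the grasp point (between the pads) lies 19 mm behind it; z points along the fingers, y is the line along which they close (so a half turn about z gives the same grasp; the last joint's range is limited). The gripper opens to 94 mm and grips with 3 to 60 N. Pads are 16 mm wide; open, the fingers measure 119 mm over their backs; the gripper's body (75 mm by 177 mm) begins 78 mm behind the grasp point.
Start: joints at [-1.354, 0.3, 1.521, -0, 1.321, -0.067], TCP at [153.996, -527.991, 205.446] pointing down, gripper open.
Joint ranges: [-3.03, 3.03], [-0.79, 2.21], [0.23, 2.52], [-1.04, 4.18], [0, 3.07], [-2.55, 2.55]. Speed limits (rad/s): [2.22, 2.22, 2.57, 3.14, 3.14, 3.14].

### API

Orientations are given as [roll, pitch, yaw] about the fixed x, y, z axes, in that order (R = Rz(yaw) Ry(pitch) Rx(roll)).
In Python, from cell import manip gives the robot as it stands.
- The arm moves only by the tool servo_tool, never from a script. Its argument "rows" is a list of rows, each a list of 7 numbers: the turn, a rotation vector about the world's x, y, z in degrees, then the shift along the world's x, y, z in mm, then the closure, from 0 (fully open) to 1 (shut). In form: [[rx, ry, rz, dx, dy, dz, fingers], ...]. A call has 1 to 20 rows; each row shifts and turns the commanded pose from where the row before left it; what a row does not reach is not made up. A row lasts 1/8 s, in which the tool goes at most 62.5 mm and 10.7 degrees, less where a joint would pass 70% of its speed; a pose out of reach is approached as far as the arm can. A call with a gripper value outside its range is refused whole. The fingers move at their own pace and stop on an object; "grip_force" is the grip in N (left out, the last holds). Time passes only in rows, so rows that do not move let the fingers close. It gives the time, the measured TCP pose, the force, the opening and the grip force at its end, in the units of the state.
- manip.read_state(): the state, without advancing time (a new reading comes with each control period).
- manip.camera(name): name is "scene" or "top"; returns the picture (420x560x3 uint8, red, green, blue); there is no depth.
- manip.camera_info(name): a dict with "fx", "fy", "cx", "cy" (pixels), "position" and "rotation" of the camera in the world. Camera axes: x right, y down, z forward; pixel columns grow to the right and rows downward; lengths in mm; the calibration is good to about 2 mm. A picture is of the moment at which its call begins. camera_info takes no time and is no camera call.
- manip.sign_off(): hands the job in; it is judged then, once.
The state is a dict: "clock": time; "joints": joint angles; "qd": joint speeds; "effort": joint torques, N m; "eef_pos": TCP position; "eef_rot": TCP orientation; "wrist_force": force on the tool from outside, world axes, zero at the start; "moment": the same for the moment, N m; "finger_gap": finger opening in mm; "finger_force": force on a finger pad.
Only numpy, scipy, OpenCV 4.12 (cv2) and the standard library are available. Lean on these libraries where they do the work, as an engineer would, in place of code of your own. Each camera call takes 0.05 s, during which the arm holds its last target. There are 200 camera calls.

### The job

Lift the formed copper bracket out of its pocket in the wooden die and set it down gently in the middle of the green slide-jaw fixture's width, standing flat on its short leg with the long leg upright on the fixed-jaw side and the short leg pointing at the sliding jaw, and let go of it. Then close the sliding jaw (the red lug is its handle) until the bracket is nipped squarely between both jaws, pressing firmly with about 20 N for a moment but never ramming the soft copper (50 N would bruise it), and let go with the jaw still snug on the bracket. Leave the other things on the bench where they are.

Things in the scene. Friction and masses are not known exactly. Their poses are not given: they have to be found in the camera images.
- bracket: Copper L bracket (sizes in mm), 50 wide, 8 thick, 0.54 kg +-20%. Origin: outer heel corner, mid-width. Long leg: own x 0 to 8, z 0 to 90. Short leg (two dark rivet holes): x 0 to 70, z 0 to 8. y: across the width. Starts heel down in the die, y parallel to the die's y, long leg leaning 35 deg from vertical to the die's -x with its upper 64 proud of the low cheek; short leg sunk in the pocket.
- die: Fixed dark hardwood block with a steel-lined V pocket, x -50 to 85, y -50 to 50. Origin: underside, below the heel line of the V, mid-width; z up. Heel of the V at x 0, z 15. Low cheek on the -x side (x -50 to -15): 36 high. Far cheek (x 62 to 85) and end walls (|y| over 28, x -38 to 62): 60 high. Pocket 56 wide in y.
- vise: Green fixture fixed to the bench, base x -140 to 90, y -55 to 55, 30 high. Origin: on the underside; z up. Bed top at z 30. Steel fixed jaw, 25 thick, 80 wide, rises to z 55; its gripping face is at x -95 and looks to +x. The sliding jaw travels along x on the bed.
- jaw: Sliding steel jaw, 42 (x) by 70 (y), top 25.5 above the bed. Origin: on the bed at the foot of its gripping face, which looks to the fixture's -x; axes parallel to the fixture's. Starts with the face 100 to 120 from the fixed jaw's and can slide until it is 55 from it; dragging takes about 4 N plus 15 N per m/s, and it stays where it is left.
- leg_top (a point): Middle of the top edge of the bracket's long leg (own x 4, z 90), to be gripped across its 8 mm thickness, the tool leaning along the leg.
- lug_top (a point): Middle of the top of the upright red lug on the sliding jaw: 12 (x) by 36 (y), 45 tall above the jaw block, its top 70.5 above the bed, centred 31 behind the jaw's gripping face.
- hammer: Bystander, to be left alone: cross-head hammer lying flat, about 300 long. Origin: its underside.
- mallet: Bystander, to be left alone: wooden mallet with a dark cylindrical head, lying flat, about 240 long. Origin: its underside.
- cup: Bystander, to be left alone: open copper cup, 76 wide, 85 high. Origin: its underside, centre.
- small_bracket: Bystander, to be left alone: small finished brass angle bracket, 50 x 30 x 45 high, standing on its short leg. Origin: its outer heel corner.
- jar: Bystander, to be left alone: amber glass jar, 64 wide, 90 high. Origin: its underside, centre.
- bowl: Bystander, to be left alone: shallow copper bowl, 90 wide, 40 high. Origin: its underside, centre.
- wedge: Bystander, to be left alone: pale wooden wedge bar, 110 x 32 x 24. Origin: its underside, centre.
There are look-alikes about, which are no part of the job. What is shaped like the bracket but blue, purple or yellow is not meant.

How it is judged:
By the outcome, as a careful person would: the job done as asked, in the order asked, and still so for the second after the job is handed in, with the robot touching nothing.
It also fails if it takes over 54 s, if anything falls off the work surface, if the arm or the gripper's body presses on something with over 40 N, if the wrist force passes 120 N, or if a joint passes its speed limit or range.

## Working session

There is one attempt and no reset: what is moved stays moved. The work goes in short steps, Python scripts to look and compute and a tool call to move; the robot and the scene stay as the last step left them, time stands still between calls to the robot, and variables do not carry over. Pictures are saved under pics/ and viewed, at most 10 in all, crops included, and the job is handed in when it is done.

Besides the shell and the picture viewer there is one more tool, called after "Emit:" as name(argument=value, ...) on one line, values as JSON. servo_tool: Moves the arm, as the interface text tells. Its arguments: {"type":"object","properties":{"rows":{"type":"array","items":{"type":"array","items":{"type":"number"}}},"grip_force":{"type":"number"}},"required":["rows"]}

```bash
mkdir -p pics
python3 - <<'E'
from cell import manip
import cv2,json
for n in("scene","top"):
    im=manip.camera(n); cv2.imwrite(f"pics/{n}0.png",im[:,:,::-1]); i=manip.camera_info(n); print(n,i)
print(manip.read_state())
E
```

```text
scene {'fx': 520.0468093246504, 'fy': 520.0468093246504, 'cx': 286.0571372646351, 'cy': 205.84599857658117, 'position': array([1048.94383372,  688.03641683, 1226.9306287 ]), 'rotation': array([-2.51509202, -0.00475929,  2.54129986])}
top {'fx': 481.7054813259526, 'fy': 481.7054813259526, 'cx': 287.97014880694513, 'cy': 205.62084264814968, 'position': array([ 439.16681317,   -8.28427718, 1497.42429251]), 'rotation': array([-3.0469697 , -0.01079475, -1.57185938])}
{'clock': 0.1, 'joints': array([-1.35356842e+00,  3.00417237e-01,  1.52151975e+00, -3.92616208e-06,
        1.32071554e+00, -6.66081051e-02]), 'qd': array([ 0.00054085, -0.00235634, -0.00301053,  0.00108456,  0.00021527,
       -0.00010495]), 'effort': array([-2.61201569e-05, -5.32643509e+01, -3.53286195e+01,  7.08928099e-02,
        2.34254653e-02, -4.97758651e-05]), 'eef_pos': array([ 153.96203262, -527.76027157,  204.94182407]), 'eef_rot': array([-3.14053488e+00, -6.67493461e-05,  2.83836952e-01]), 'wrist_force': array([ 0.02599337, -0.50773843, -0.12381239]), 'moment': array([-0.01755198,  0.03405926,  0.03777026]), 'finger_force': 0.0, 'finger_gap': 94.1031561849423}
```

View pics/scene0.png

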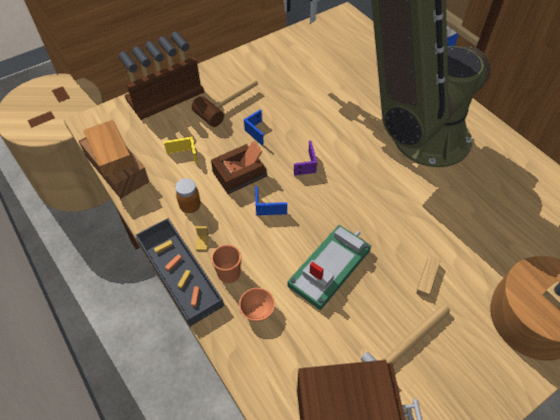

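View pics/top0.png

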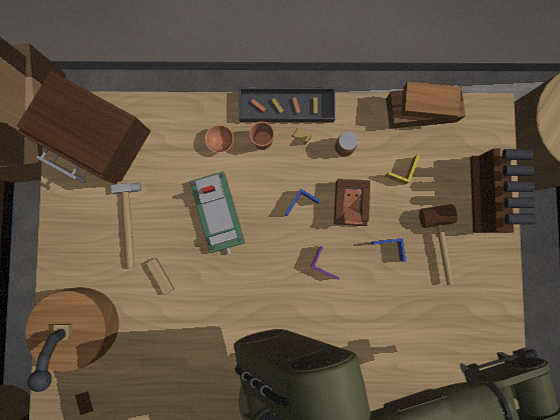

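The bracket sits in the dark die at top (352,203) and scene (240,166). The blue (top 302,200 and 390,245), purple (322,264) and yellow (405,172) L shapes are look-alikes, so copper-in-die is the one meant. I'll confirm that in an enlarged mosaic.

Run:
```python
import cv2,numpy as np
s=cv2.imread("pics/scene0.png");t=cv2.imread("pics/top0.png")
def crop(im,x,y,w,h,k):
    c=cv2.resize(im[y:y+h,x:x+w],None,fx=k,fy=k,interpolation=cv2.INTER_CUBIC)
    for i in range(0,w,10):cv2.putText(c,str(x+i),(i*k,8),0,.3,(255,255,255),1);cv2.line(c,(i*k,9),(i*k,13),(255,255,255),1)
    for i in range(0,h,10):cv2.putText(c,str(y+i),(0,i*k+4),0,.3,(255,255,255),1)
    return c
m=np.vstack([np.hstack([crop(t,325,170,50,60,8),crop(s,205,140,66,60,6)[:480,:396]if 0 else cv2.copyMakeBorder(crop(s,208,140,65,55,6),0,150,0,10,cv2.BORDER_CONSTANT)])])
cv2.imwrite("pics/die.png",m);print(m.shape)
m=np.hstack([crop(t,183,165,66,95,6),cv2.copyMakeBorder(crop(s,283,220,96,90,4),0,210,0,0,cv2.BORDER_CONSTANT)])
cv2.imwrite("pics/vise.png",m);print(m.shape)
```

```text
(480, 800, 3)
(570, 780, 3)
```

View pics/die.png

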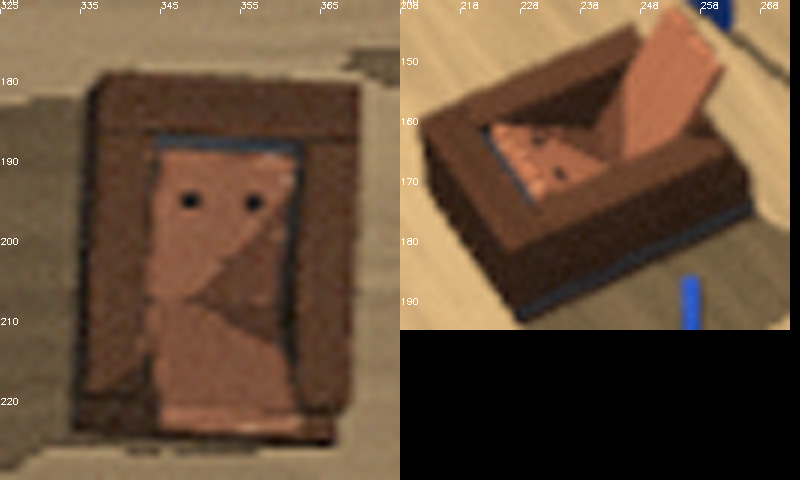

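View pics/vise.png

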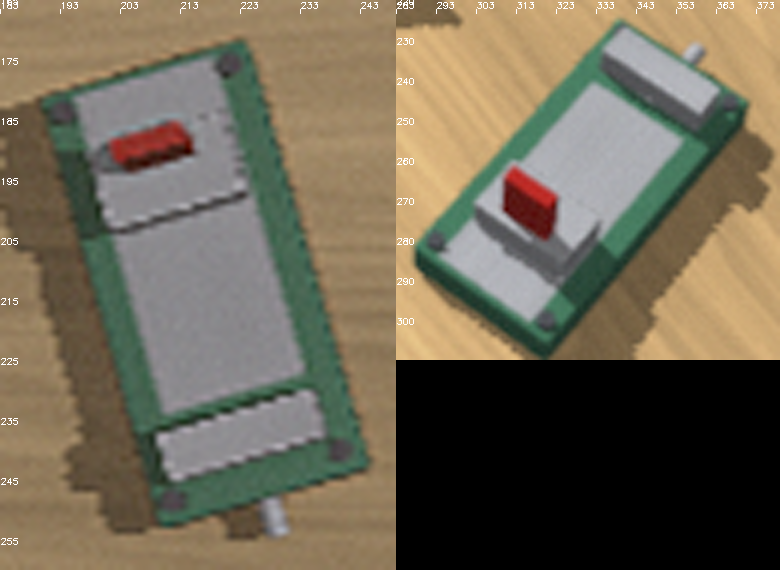

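The copper bracket is in the die, long leg leaning towards world -x; its top edge is at top (~345-362, 221-224). The fixed jaw is at the near end of the vise, top (209-236, 230-245), and the red lug is at (201-215, 186-192). Next I fit the poses of both from corners in the two views.

```bash
cat > h.py <<'E'
import numpy as np,cv2
from scipy.optimize import least_squares
from scipy.spatial.transform import Rotation as R
from cell import manip
CI={n:manip.camera_info(n) for n in("top","scene")}
def proj(n,P):
    c=CI[n];q=(np.atleast_2d(P)-c["position"])@R.from_euler("xyz",c["rotation"]).as_matrix()
    return np.c_[c["fx"]*q[:,0]/q[:,2]+c["cx"],c["fy"]*q[:,1]/q[:,2]+c["cy"]]
def W(p,P): # p=x,y,z,yaw
    return np.atleast_2d(P)@R.from_euler("z",p[3]).as_matrix().T+p[:3]
E
cat > fit.py <<'E'
from h import *
def U(l,ox,oy,k,off=0): return [(n,P,(ox+(u-off+.5)/k-.5,oy+(v+.5)/k-.5)) for n,P,u,v in l]
die=U([("top",(85,50,60),103,72),("top",(85,-50,60),360,84),("top",(62,28,60),155,137),("top",(62,-28,60),300,147),("top",(-38,-50,60),352,412),("top",(-50,-50,36),334,445)],325,170,8)+\
 U([("scene",(85,50,60),513,250),("scene",(85,-50,60),422,125),("scene",(-38,-50,60),638,25),("scene",(85,50,0),518,322),("scene",(-50,50,0),753,208)],208,140,6,400)
vise=U([("top",(90,55,30),40,100),("top",(90,-55,30),247,40),("top",(-140,55,30),157,527),("top",(-140,-55,30),370,463),("top",(-95,40,55),157,435),("top",(-95,-40,55),312,390),("top",(-120,-40,55),325,435),("top",(-120,40,55),170,482)],183,165,6)+\
 U([("scene",(-140,55,30),748,103),("scene",(-140,-55,30),620,20),("scene",(90,-55,30),415,250),("scene",(90,55,30),548,345),("scene",(90,55,0),547,357),("scene",(-120,-40,55),622,27),("scene",(-120,40,55),720,92),("scene",(-95,-40,55),607,45)],283,220,4,396)
def fit(o,p0):
    f=lambda p:np.ravel([proj(n,W(p,P))[0]-uv for n,P,uv in o])
    s=least_squares(f,p0,loss="soft_l1",f_scale=.5,x_scale=[100,100,100,1])
    print(s.x.round(3));print(f(s.x).reshape(-1,2).round(1).tolist());return s.x
d=fit(die,[430,-200,0,0]);v=fit(vise,[430,220,0,.28])
br=U([("top",(8,25,90),158,405),("top",(8,-25,90),302,410),("top",(0,25,90),158,432),("top",(0,-25,90),300,432)],325,170,8)+U([("scene",(4,-25,90),678,5),("scene",(4,25,90),722,68)],208,140,6,400)
T=R.from_euler("y",-35,degrees=True).as_matrix()
f=lambda p:np.ravel([proj(n,W([*p[:3],d[3]],(np.array(P)-[4,0,90])@T.T))[0]-uv for n,P,uv in br])
s=least_squares(f,W(d,[-48.3,0,91])[0]);print("leg_top fit",s.x.round(1),f(s.x).reshape(-1,2).round(1).tolist(),"by die",W(d,[-48.3,0,91]).round(1))
lug=U([("top",(37,18,0),108,143),("top",(37,-18,0),180,122),("top",(25,-18,0),186,138),("top",(25,18,0),112,158)],183,165,6)+U([("scene",(37,-18,0),507,170),("scene",(37,18,0),553,200)],283,220,4,396)
f=lambda p:np.ravel([proj(n,W([*p[:3],v[3]],np.array(P)-[31,0,0]))[0]-uv for n,P,uv in lug])
s=least_squares(f,[500,220,100]);print("lug_top",s.x.round(1),f(s.x).reshape(-1,2).round(1).tolist(),"in vise",W([0,0,0,-v[3]],s.x-v[:3]).round(1))
np.savez("p.npz",d=d,v=v,l=s.x)
E
cat > ov.py <<'E'
from h import *
p=np.load("p.npz");d,v,l=p["d"],p["v"],p["l"]
def box(a,b):
    c=np.array([[(a,b)[i][0],(a,b)[j][1],(a,b)[k][2]] for i in(0,1) for j in(0,1) for k in(0,1)],float)
    return [(c[i],c[j]) for i in range(8) for j in range(i) if (c[i]!=c[j]).sum()==1]
lv=W([0,0,0,-v[3]],l-v[:3])[0]; lx=lv[0]
T=R.from_euler("y",-35,degrees=True).as_matrix()
B=[(T@a+[0,0,15],T@b+[0,0,15]) for a,b in box((0,-25,0),(8,25,90))]
L=[(d,box((-50,-50,0),(85,50,36))+box((-38,-50,36),(85,50,60)),(255,255,0)),(d,B,(0,255,0)),
(v,box((-140,-55,0),(90,55,30))+box((-120,-40,30),(-95,40,55)),(0,255,255)),(v,box((lx-31,-35,30),(lx+11,35,55.5))+box((lx-6,-18,55.5),(lx+6,18,100.5)),(255,0,255))]
out=[]
for n,rs in(("top",((322,168,58,62),(180,162,70,95))),("scene",((205,138,70,60),(283,218,98,94)))):
    im=cv2.imread(f"pics/{n}0.png")
    for x,y,w,h in rs:
        k=min(400/w,300/h);c=cv2.resize(im[y:y+h,x:x+w],None,fx=k,fy=k,interpolation=cv2.INTER_CUBIC)
        for q,S,col in L:
            for a,b in S:
                A=((proj(n,W(q,[a,b]))-[x,y]+.5)*k).astype(int);cv2.line(c,tuple(map(int,A[0])),tuple(map(int,A[1])),col,1)
        out.append(cv2.copyMakeBorder(c,0,300-c.shape[0],0,400-c.shape[1],cv2.BORDER_CONSTANT))
cv2.imwrite("pics/ov.png",np.vstack([np.hstack(out[:2]),np.hstack(out[2:])]))
E
python3 fit.py && python3 ov.py
```

```text
[ 5.71064e+02 -2.17908e+02 -1.71700e+00 -5.70000e-02]
[[-0.2, -0.3], [0.7, 0.1], [0.2, -0.5], [0.6, -0.7], [0.0, -0.3], [0.7, -0.0], [0.4, 0.4], [0.1, -1.4], [0.5, -0.5], [1.3, 1.1], [1.7, 1.9]]
[ 5.85316e+02  2.01013e+02 -3.53900e+00  2.88000e-01]
[[-0.0, -0.6], [-0.0, -0.6], [0.7, 0.2], [0.1, 0.5], [0.2, -0.3], [0.1, -0.4], [0.3, 0.1], [0.3, -0.1], [1.5, 0.0], [0.4, -0.6], [-0.4, -0.8], [0.5, 0.4], [0.0, 2.4], [0.9, 0.1], [0.9, -0.2], [-0.7, 1.6]]
leg_top fit [ 524.8 -215.1   90.1] [[0.7, 0.1], [-0.3, 0.4], [0.4, -1.0], [-0.4, -0.0], [-0.2, -0.1], [0.8, 0.2]] by die [[ 522.8 -215.1   89.3]]
lug_top [622.6 211.8 106.7] [[-0.1, -0.7], [-0.2, -0.6], [-0.1, 0.6], [0.3, 0.8], [-0.1, -0.3], [0.0, 0.3]] in vise [[ 38.8  -0.3 110.3]]
```

View pics/ov.png

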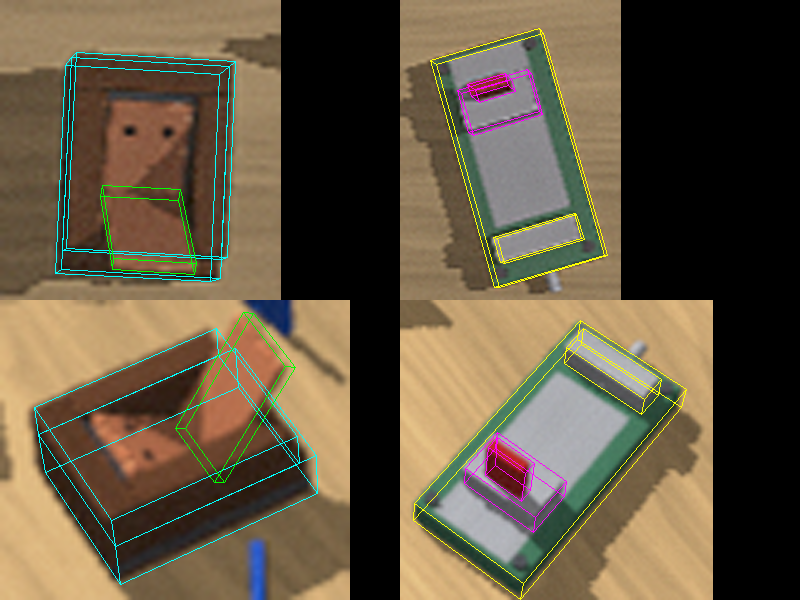

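The overlays agree within 1 px or so (2-3 mm). leg_top is about (524,-215,90.5), die yaw -3.3°, vise yaw 16.5°, and the lug is about 39 along the fixture's x. Moving to the leaned pre-grasp.

Emit:
servo_tool(rows=[[0,0,7.83,37.6,35,0,0.6],[0,0,7.83,37.6,35,0,0.6],[0,0,7.83,37.6,35,0,0.6],[0,0,7.83,37.6,35,0,0.6],[0,0,7.83,37.6,35,0,0.6],[0,0,7.83,37.6,35,0,0.6],[0,0,7.83,37.6,35,0,0.6],[0,0,7.83,37.6,35,0,0.6],[0,0,7.83,37.6,35,0,0.6],[-0.4,-7,0,0,0,-10,0.6],[-0.4,-7,0,0,0,-10,0.6],[-0.4,-7,0,0,0,-10,0.6],[-0.4,-7,0,0,0,-10,0.6],[-0.4,-7,0,0,0,-10,0.6],[0,0,0,0,0,0,0.6],[0,0,0,0,0,0,0.6]], grip_force=35)

```text
clock: 2.1
eef_pos: [492.9, -213.3, 156.2]
eef_rot: [2.531, 0.0, 1.514]
wrist_force: [-0.5, 0.4, -0.8]
finger_gap: 37.5
finger_force: 0.0
```

Emit:
servo_tool(rows=[[0,0,0,0,0,-10,0.6],[0,0,0,0,0,-10,0.6],[0,0,0,6.4,-0.4,-9.2,0.6],[0,0,0,6.4,-0.4,-9.2,0.6],[0,0,0,6.4,-0.4,-9.2,0.6],[0,0,0,6.4,-0.4,-9.2,0.6],[0,0,0,0,0,0,0.6]])

```text
clock: 2.98
eef_pos: [518.1, -214.4, 97.7]
eef_rot: [2.531, -0.001, 1.514]
wrist_force: [-0.7, 0.2, -0.1]
finger_gap: 37.5
finger_force: 0.0
```

Run:
```python
from cell import manip
import cv2,numpy as np
print(manip.read_state()["eef_pos"],manip.read_state()["wrist_force"])
s=manip.camera("scene");t=manip.camera("top")
a=cv2.resize(s[120:200,200:300],None,fx=4,fy=4,interpolation=2);b=cv2.resize(t[160:240,320:420],None,fx=4,fy=4,interpolation=2)
cv2.imwrite("pics/pre.png",np.hstack([a,b])[:,:,::-1])
```

```text
[ 518.08996548 -214.36408508   97.72768362] [-0.70771929  0.2248022  -0.09119676]
```

View pics/pre.png

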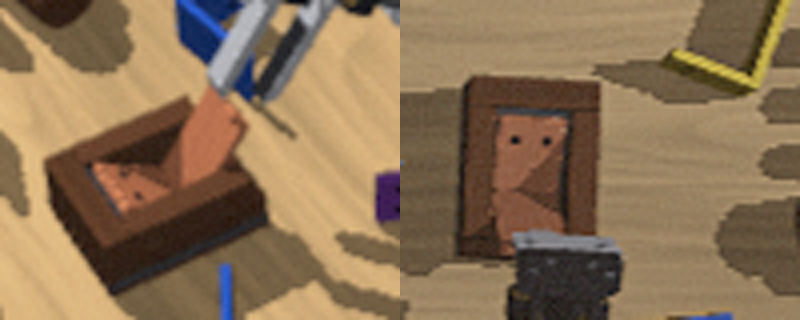

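The fingers straddle the leg's top in the scene view (crop ~225,90). I'll check lateral alignment by numbers.

Run:
```python
from h import *
r=R.from_euler("xyz",[2.531,0,1.514]).as_matrix();p=np.array([518.1,-214.4,97.7])
for k,h in((97,80),(110,80),(0,8)):
  for s in(-37.5,37.5): print(k,[proj(n,p-r[:,2]*k+r[:,0]*s*(h/80)+r[:,1]*60*(k>0)).round(1).tolist() for n in("top","scene")])
```

```text
97 [[[373.6, 224.8]], [[253.7, 105.9]]]
97 [[[345.7, 223.3]], [[267.1, 122.3]]]
110 [[[374.3, 227.4]], [[255.9, 102.1]]]
110 [[[346.0, 225.8]], [[269.4, 118.5]]]
0 [[[354.8, 224.1]], [[259.2, 142.3]]]
0 [[[352.2, 224.0]], [[260.4, 143.9]]]
```

Emit:
servo_tool(rows=[[0,0,0,6.4,-0.4,-8.9,0.6],[0,0,0,6.4,-0.4,-8.9,0.6],[0,0,0,6.4,-0.4,-8.9,0.6],[0,0,0,6.4,-0.4,-8.9,0.6],[0,0,0,0,0,0,0.6]])

```text
clock: 3.7
eef_pos: [543.7, -215.9, 62.1]
eef_rot: [2.531, -0.001, 1.514]
wrist_force: [1.0, 0.1, -0.8]
finger_gap: 37.7
finger_force: 0.0
```

Emit:
servo_tool(rows=[[0,0,0,0,0,0,0.75],[0,0,0,0,0,0,0.83],[0,0,0,0,0,0,0.88],[0,0,0,0,0,0,0.93],[0,0,0,0,0,0,1],[0,0,0,0,0,0,1],[0,0,0,0,0,0,1]])

```text
clock: 4.58
eef_pos: [543.8, -216.3, 63.4]
eef_rot: [2.529, 0.0, 1.514]
wrist_force: [1.0, 0.7, 6.2]
finger_gap: 7.2
finger_force: 35.0
```

Emit:
servo_tool(rows=[[0,0,0,0,0,3,1],[0,0,0,0,0,5,1],[0,0,0,0,0,8,1],[0,0,0,0,0,10,1]])

```text
clock: 5.08
eef_pos: [543.3, -216.1, 89.2]
eef_rot: [2.531, -0.0, 1.514]
wrist_force: [-0.3, -0.3, -5.5]
finger_gap: 7.5
finger_force: 35.0
```

Emit:
servo_tool(rows=[[0,0,0,0,0,20,1],[0,0,0,0,0,20,1],[0,0,0,0,0,20,1],[0,0,0,0,0,20,1],[0,0,0,0,0,20,1],[0,0,0,0,0,10,1],[0,0,0,0,0,0,1]])

```text
clock: 5.95
eef_pos: [543.5, -216.2, 199.4]
eef_rot: [2.529, 0.0, 1.514]
wrist_force: [0.0, 0.5, -5.9]
finger_gap: 7.9
finger_force: 35.0
```

Emit:
servo_tool(rows=[[0.4,7,0,0,0,2,1],[0.4,7,0,-1.8,19.3,0,1],[0.4,7,0,-3.8,39.4,0,1],[0.4,7,0,-3.8,39.4,0,1],[0.4,7,0,-3.8,39.4,0,1],[0,0,4,-3.8,39.4,0,1],[0,0,4,-3.8,39.4,0,1],[0,0,4,-3.8,39.4,0,1],[0,0,4,-3.8,39.4,0,1],[0,0,3.8,-3.8,39.4,0,1],[0,0,0,-3.8,39.4,0,1],[0,0,0,-1.8,19.3,0,1],[0,0,0,0,0,-10,1],[0,0,0,0,0,-20,1],[0,0,0,0,0,-20,1],[0,0,0,0,0,-20,1],[0,0,0,0,0,0,1],[0,0,0,0,0,0,1]])

```text
clock: 8.2
eef_pos: [506.2, 176.5, 131.5]
eef_rot: [3.141, 0.0, 1.859]
wrist_force: [-0.3, -0.2, -3.8]
finger_gap: 7.7
finger_force: 35.0
```

Run:
```python
from cell import manip
import cv2,numpy as np
st=manip.read_state();print(st["eef_pos"],st["eef_rot"],st["wrist_force"],st["moment"])
s=manip.camera("scene");t=manip.camera("top")
a=cv2.resize(s[200:310,285:385],None,fx=4,fy=4,interpolation=2);b=cv2.resize(t[160:270,175:275],None,fx=4,fy=4,interpolation=2)
cv2.imwrite("pics/place.png",np.hstack([a,b])[:,:,::-1])
```

```text
[506.19047815 176.48299564 131.51743931] [3.14102987e+00 5.99197644e-05 1.85861110e+00] [-0.29996341 -0.21170627 -3.76640079] [-0.06239024 -0.03294438 -0.03415661]
```

View pics/place.png

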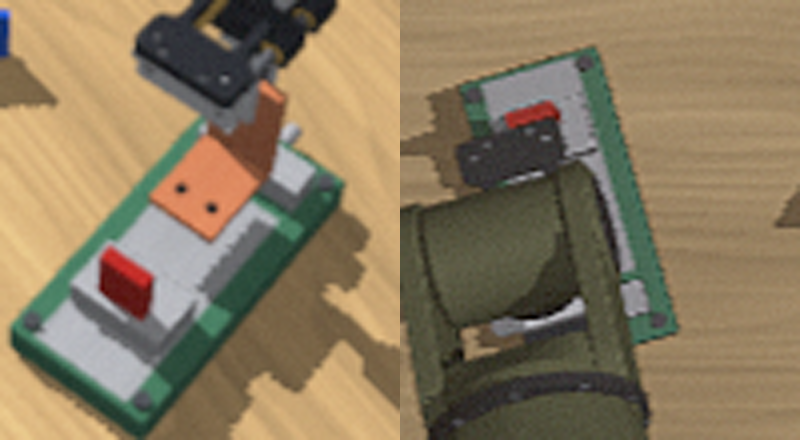

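The bracket hangs upright over the fixture, short leg (rivet holes at crop 181,188 and 211,207) pointing at the sliding jaw. Checking its short-leg tip corners (scene ~323,248 and ~337.5,260) against prediction.

Run:
```python
from h import *
p=[506.2,176.5,131.5-56,.288]
print(proj("scene",W(p,[(66,-25,8),(66,25,8),(-4,25,90),(4,25,90)])).round(1))
v=np.load("p.npz")["v"];print(W([0,0,0,-v[3]],np.array(p[:3])-v[:3]))
```

```text
[[322.1 248.4]
 [338.  259.1]
 [357.4 223.2]
 [355.6 225.3]]
[[-82.81953873  -1.05438285  79.03890657]]
```

Emit:
servo_tool(rows=[[0,0,0,-0.3,1,-10,1],[0,0,0,0,0,-12,1],[0,0,0,0,0,-10,1],[0,0,0,0,0,-5,1],[0,0,0,0,0,-2,1],[0,0,0,0,0,0,1],[0,0,0,0,0,0,1]])

```text
clock: 9.18
eef_pos: [505.7, 178.1, 92.4]
eef_rot: [3.141, -0.0, 1.859]
wrist_force: [-0.6, 0.2, -6.2]
finger_gap: 7.8
finger_force: 35.0
```

Emit:
servo_tool(rows=[[0,0,0,0,0,-1,1],[0,0,0,0,0,-1,1],[0,0,0,0,0,-1,1],[0,0,0,0,0,0,1]])

```text
clock: 9.68
eef_pos: [505.5, 178.0, 88.9]
eef_rot: [-3.141, 0.0, 1.859]
wrist_force: [0.3, -0.0, -4.8]
finger_gap: 7.8
finger_force: 35.0
```

Emit:
servo_tool(rows=[[0,0,0,0,0,-1,1],[0,0,0,0,0,0,1]])

```text
clock: 9.93
eef_pos: [505.5, 178.0, 88.0]
eef_rot: [-3.141, 0.0, 1.859]
wrist_force: [-0.6, -0.2, -5.2]
finger_gap: 7.2
finger_force: 35.0
```

Emit:
servo_tool(rows=[[0,0,0,0,0,-1,1],[0,0,0,0,0,0,1]])

```text
clock: 10.18
eef_pos: [505.5, 178.0, 87.0]
eef_rot: [-3.141, -0.0, 1.859]
wrist_force: [-0.1, -0.4, -4.8]
finger_gap: 7.6
finger_force: 35.0
```

Emit:
servo_tool(rows=[[0,0,0,0,0,-0.7,1],[0,0,0,0,0,0,1]])

```text
clock: 10.42
eef_pos: [505.5, 178.1, 86.5]
eef_rot: [3.141, -0.0, 1.859]
wrist_force: [-0.7, -0.1, -2.7]
finger_gap: 7.8
finger_force: 35.0
```

Contact is starting at 86.5.

Emit:
servo_tool(rows=[[0,0,0,0,0,-0.4,1],[0,0,0,0,0,0,1]])

```text
clock: 10.68
eef_pos: [505.5, 178.1, 86.4]
eef_rot: [3.141, -0.0, 1.859]
wrist_force: [-5.2, -0.4, 5.6]
finger_gap: 7.8
finger_force: 35.0
```

Emit:
servo_tool(rows=[[0,0,0,0,0,-0.2,1],[0,0,0,0,0,0,1]])

```text
clock: 10.92
eef_pos: [505.5, 178.1, 86.4]
eef_rot: [3.141, -0.0, 1.859]
wrist_force: [-6.9, 0.4, 7.4]
finger_gap: 8.1
finger_force: 35.0
```

It is resting on the bed. Releasing slowly and rising.

Emit:
servo_tool(rows=[[0,0,0,0,0,0.3,1],[0,0,0,0,0,0,0.9],[0,0,0,0,0,0,0.85],[0,0,0,0,0,0,0.75],[0,0,0,0,0,0,0.7],[0,0,0,0,0,0,0.65],[0,0,0,0,0,0,0.65],[0,0,0,0,0,10,0.65],[0,0,0,0,0,15,0.65],[0,0,0,0,0,20,0.65],[0,0,0,0,0,20,0.65],[0,0,0,0,0,20,0.65],[0,0,0,0,0,0,0.65]], grip_force=20)

```text
clock: 12.55
eef_pos: [506.2, 178.2, 173.2]
eef_rot: [3.138, 0.0, 1.859]
wrist_force: [-0.3, 0.4, -0.4]
finger_gap: 32.7
finger_force: 0.0
```

Emit:
servo_tool(rows=[[0,0,0,20,6,0,1],[0,0,0,39,11.2,0,1],[0,0,0,39,11.2,0,1],[0,0,0,39,11.2,0,1],[0,0,0,17.8,5.4,0,1],[0,0,0,0,0,-20,1],[0,0,0,0,0,-30,1],[0,0,0,0,0,-30,1],[0,0,0,0,0,-20,1],[0,0,0,0,0,-10,1],[0,0,0,0,0,0,1]])

```text
clock: 13.92
eef_pos: [660.3, 223.0, 60.9]
eef_rot: [-3.141, -0.0, 1.859]
wrist_force: [0.0, -0.7, 0.3]
finger_gap: 1.0
finger_force: 0.0
```

Run:
```python
from cell import manip
import cv2,numpy as np
st=manip.read_state();print(st["eef_pos"],st["eef_rot"],st["wrist_force"],st["finger_gap"])
s=manip.camera("scene");t=manip.camera("top")
a=cv2.resize(s[200:310,285:385],None,fx=4,fy=4,interpolation=2);b=cv2.resize(t[160:270,175:275],None,fx=4,fy=4,interpolation=2)
cv2.imwrite("pics/behind.png",np.hstack([a,b])[:,:,::-1])
```

```text
[660.271388   223.02918714  60.9039358 ] [-3.14123703e+00 -1.16918728e-05  1.85934629e+00] [ 0.04487392 -0.65059851  0.28550833] 1.0269703963058847
```

View pics/behind.png

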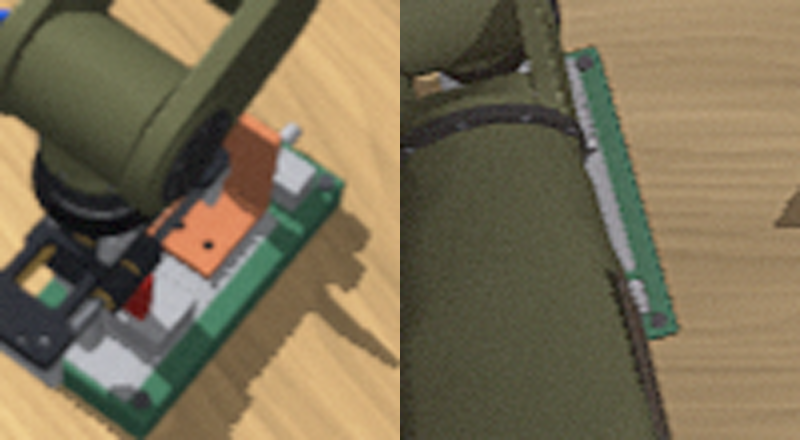

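The bracket stands upright on the bed (short leg at crop 210,235), with the closed fingers behind the lug. Pushing in.

Emit:
servo_tool(rows=[[0,0,0,-3.84,-1.14,0,1],[0,0,0,-3.84,-1.14,0,1],[0,0,0,-3.84,-1.14,0,1],[0,0,0,-1.92,-0.57,0,1],[0,0,0,-1.92,-0.57,0,1],[0,0,0,-1.92,-0.57,0,1],[0,0,0,-1.92,-0.57,0,1],[0,0,0,-1.92,-0.57,0,1],[0,0,0,-1.92,-0.57,0,1]])

```text
clock: 15.15
eef_pos: [637.3, 216.2, 61.1]
eef_rot: [3.141, -0.0, 1.859]
wrist_force: [3.5, 1.1, -1.8]
finger_gap: 0.3
finger_force: 2.1
```

Emit:
servo_tool(rows=[[0,0,0,-1.92,-0.57,0,1],[0,0,0,-1.92,-0.57,0,1],[0,0,0,-1.92,-0.57,0,1],[0,0,0,-1.92,-0.57,0,1],[0,0,0,-1.92,-0.57,0,1]])

```text
clock: 15.78
eef_pos: [627.5, 213.3, 61.0]
eef_rot: [3.142, 0.0, 1.859]
wrist_force: [3.2, 0.8, -2.5]
finger_gap: 0.4
finger_force: 2.1
```

Emit:
servo_tool(rows=[[0,0,0,-1.92,-0.57,0,1],[0,0,0,-1.92,-0.57,0,1],[0,0,0,-1.92,-0.57,0,1],[0,0,0,-1.92,-0.57,0,1]])

```text
clock: 16.27
eef_pos: [619.9, 211.0, 61.1]
eef_rot: [3.142, 0.0, 1.859]
wrist_force: [3.8, 0.6, -1.4]
finger_gap: 0.2
finger_force: 2.1
```

Emit:
servo_tool(rows=[[0,0,0,-1.44,-0.43,0,1],[0,0,0,-1.44,-0.43,0,1],[0,0,0,-1.44,-0.43,0,1],[0,0,0,-0.96,-0.28,0,1]])

```text
clock: 16.77
eef_pos: [615.0, 209.5, 61.1]
eef_rot: [3.141, 0.0, 1.859]
wrist_force: [7.4, 1.3, -4.0]
finger_gap: 0.1
finger_force: 3.8
```

Emit:
servo_tool(rows=[[0,0,0,-0.96,-0.28,0,1],[0,0,0,-0.96,-0.28,0,1]])

```text
clock: 17.02
eef_pos: [613.1, 209.0, 61.1]
eef_rot: [3.141, 0.0, 1.859]
wrist_force: [7.6, 1.0, -3.8]
finger_gap: 0.4
finger_force: 3.8
```

Emit:
servo_tool(rows=[[0,0,0,-0.96,-0.28,0,1],[0,0,0,-0.48,-0.14,0,1]])

```text
clock: 17.27
eef_pos: [611.6, 208.6, 61.1]
eef_rot: [3.141, 0.0, 1.859]
wrist_force: [7.3, 1.5, -5.3]
finger_gap: 0.6
finger_force: 3.8
```

Emit:
servo_tool(rows=[[0,0,0,-0.72,-0.21,0,1],[0,0,0,-0.48,-0.14,0,1]])

```text
clock: 17.52
eef_pos: [610.4, 208.2, 61.1]
eef_rot: [3.141, 0.0, 1.859]
wrist_force: [7.1, 1.6, -3.7]
finger_gap: 0.5
finger_force: 3.8
```

Emit:
servo_tool(rows=[[0,0,0,-0.48,-0.14,0,1],[0,0,0,-0.48,-0.14,0,1]])

```text
clock: 17.77
eef_pos: [609.5, 207.9, 61.1]
eef_rot: [3.141, 0.0, 1.859]
wrist_force: [8.0, 1.0, -3.9]
finger_gap: 0.8
finger_force: 3.8
```

Emit:
servo_tool(rows=[[0,0,0,-0.48,-0.14,0,1],[0,0,0,-0.48,-0.14,0,1]])

```text
clock: 18.02
eef_pos: [609.4, 207.9, 61.2]
eef_rot: [3.138, 0.0, 1.859]
wrist_force: [17.7, 5.1, -9.7]
finger_gap: 0.1
finger_force: 8.7
```

Seated against both jaws; a little more.

Emit:
servo_tool(rows=[[0,0,0,-0.29,-0.08,0,1],[0,0,0,0,0,0,1]])

```text
clock: 18.27
eef_pos: [609.4, 207.9, 61.2]
eef_rot: [3.137, -0.0, 1.859]
wrist_force: [17.8, 4.0, -9.9]
finger_gap: 0.4
finger_force: 8.9
```

Emit:
servo_tool(rows=[[0,0,0,-0.29,-0.08,0,1],[0,0,0,0,0,0,1]])

```text
clock: 18.52
eef_pos: [609.4, 207.9, 61.2]
eef_rot: [3.137, 0.0, 1.859]
wrist_force: [20.6, 6.3, -10.8]
finger_gap: 0.1
finger_force: 10.2
```

Emit:
servo_tool(rows=[[0,0,0,-0.24,-0.07,0,1],[0,0,0,0,0,0,1],[0,0,0,0,0,0,1],[0,0,0,0,0,0,1],[0,0,0,0,0,0,1]])

```text
clock: 19.15
eef_pos: [609.4, 207.9, 61.2]
eef_rot: [3.136, -0.0, 1.859]
wrist_force: [22.3, 7.0, -11.8]
finger_gap: 0.3
finger_force: 11.3
```

About 23 N push (~19 N on the bracket after drag), held. Retreating straight back, then up and clear.

Emit:
servo_tool(rows=[[0,0,0,0.48,0.14,0,1],[0,0,0,0.48,0.14,0,1],[0,0,0,0.96,0.28,0,1],[0,0,0,3.84,1.14,0,1],[0,0,0,9.6,2.8,0,1],[0,0,0,9.6,2.8,0,1],[0,0,0,0,0,20,1],[0,0,0,0,0,35,1],[0,0,0,0,0,40,1],[0,0,0,0,0,40,1],[0,0,0,0,-40,10,1],[0,0,0,-10,-50,0,1],[0,0,0,-20,-50,0,1],[0,0,0,-20,-50,0,1],[0,0,0,-20,-50,0,1],[0,0,0,-20,-40,0,1],[0,0,0,-20,-20,0,1],[0,0,0,0,0,0,1]])

```text
clock: 21.4
eef_pos: [521.8, -86.4, 207.7]
eef_rot: [3.14, 0.001, 1.857]
wrist_force: [1.0, -0.1, -0.1]
finger_gap: 0.7
finger_force: 0.0
```

Run:
```python
from cell import manip
import cv2,numpy as np
st=manip.read_state();print(st["eef_pos"],st["wrist_force"],st["clock"])
s=manip.camera("scene");t=manip.camera("top")
a=cv2.resize(s[200:310,285:385],None,fx=4,fy=4,interpolation=2);b=cv2.resize(t[160:270,175:275],None,fx=4,fy=4,interpolation=2)
cv2.imwrite("pics/end.png",np.hstack([a,b])[:,:,::-1])
```

```text
[521.75629751 -86.40763379 207.65640507] [ 0.97508972 -0.1177486  -0.14948142] 21.4
```

View pics/end.png

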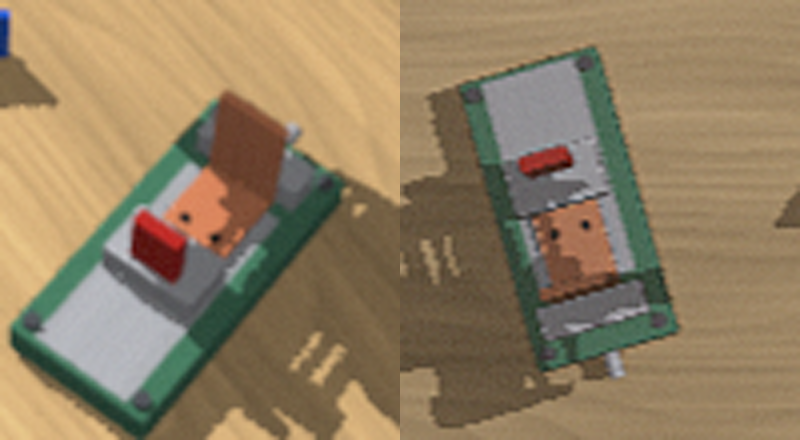

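The bracket is nipped squarely between the jaws. It is centred and upright (long leg at scene crop 245,150; short leg against the sliding jaw at top crop 570,205), and the arm is clear.

```bash
python3 -c "
from cell import manip
print(manip.sign_off())"
```

```text
the job is handed in; nothing more can be done
None
```

The bracket is out of the die and stands on its short leg in the fixture, long leg on the fixed-jaw side. The sliding jaw was closed with a steady push of about 23 N (roughly 19 N on the bracket) and left snug; the arm is clear, and the job was handed in at about 21 s.

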